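# Pop the lid of a sample canister by its hidden release

### The arm

A 6-joint arm with a two-finger parallel gripper is mounted at the origin on a cart in front of the work surface, level with it; the furniture and walls round the work are solid. World frame = base frame: x ahead of the robot, y to its left, z up, the work surface at z = 0. Lengths are in m, angles in rad, forces in N, time in s.
With the tool pointing down it reaches from about 0.275 to 1 m from the base axis. Payload 8.4 kg.
Tool frame: the origin (TCP) lies at the centre of the arm's flange, where the gripper is bolted on; the fingertips stand 173 mm ahead of it and the grasp point (between the pads) lies 155 mm ahead of it; z points along the fingers, y is the direction in which the jaws open and shut (so a half turn about z gives the same grasp; the last joint's range is limited). The gripper opens to 85 mm and grips with 20 to 120 N. Pads are 22 mm wide; open, the fingers measure 114 mm over their backs; the gripper's body (76 mm by 85 mm) begins 54 mm behind the grasp point. The pads swing forward as they close: fully open they stand 13 mm farther back than shut.
Start: joints at [-1.336, 0.353, 1.633, -0, 1.155, -0.002], TCP at [0.147, -0.608, 0.405] pointing down, gripper open.
Joint ranges: [-2.63, 2.63], [-0.92, 2.1], [0.06, 2.66], [-1.3, 4.44], [0, 2.69], [-3.02, 3.02]. Speed limits (rad/s): [2.22, 2.22, 2.79, 3.14, 3.14, 3.14].

### API

Orientations are given as a rotation vector (axis times angle).
In Python, from bench import status, optics, job_done gives the robot as it stands.
- The arm moves only by the tool jog_arm, never from a script. Its argument "steps" is a list of rows, each a list of 7 numbers: the shift along the world's x, y, z in cm, then the turn, a rotation vector about the world's x, y, z in degrees, then the finger opening in cm, from 0 to 8.54. A call has 1 to 20 rows; each row shifts and turns the pose as measured when the row begins; what a row does not reach is not made up. A row lasts 1/10 s, in which the tool goes at most 50 mm and 8.59 degrees, less where a joint would pass 70% of its speed; a pose out of reach is approached as far as the arm can. A call is refused whole if a number of a shift passes 5 or a number of a turn 8.59, either way. A call with a gripper value outside its range is refused whole. The fingers move at their own pace and stop on an object; "newtons" is the grip in N (left out, the last holds). Time passes only in rows, so rows that do not move let the fingers close. It gives the time, the measured TCP pose, the force and the opening at its end, in the units of the state.
- status.get_obs(): the state, without advancing time (a new reading comes with each control period).
- optics.grab_frame(name): name is "side" or "top" or "wrist"; returns the picture (480x640x3 uint8, red, green, blue); there is no depth.
- optics.camera_params(name): a dict with "fx", "fy", "cx", "cy" (pixels), "T" (4x4, takes a point from camera to world coordinates); the wrist camera has in their place "mount" (4x4, takes a point from camera to tool coordinates, whose origin is the TCP and whose axes are the flange's). Camera axes: x right, y down, z forward; pixel columns grow to the right and rows downward; lengths in m; the calibration is good to about 2 mm. A picture is of the moment at which its call begins: read the wrist's pose just before it. camera_params takes no time and is no camera call.
- job_done(): hands the job in, once; it reports no verdict.
The state is a dict: "time": time; "joint_pos": joint angles; "joint_vel": joint speeds; "tau": joint torques, N m; "ee_pos": TCP position; "tool_rot": TCP orientation; "contact_force": force on the tool from outside, world axes, zero at the start; "torque": the same for the moment, N m; "gripper_width": opening from 0.0 (shut) to 1.0 (fully open).
Only numpy, scipy, OpenCV 4.12 (cv2) and the standard library are available. Lean on these libraries where they do the work, as an engineer would, in place of code of your own. Each camera call takes 0.05 s, during which the arm holds its last target.

### The job

Open the round sample canister by its hidden release: somewhere round the grey collar a groove is cut into the rim, so find that groove with a fingertip and press the pad inside it all the way down until it stays there and the blue lid has popped up. Nothing is to be gripped or lifted: keep the fingers off the lid, and leave the small things around the canister where they are.

Things in the scene. Friction and masses are not known exactly. Their poses are not given: they have to be found in the camera images.
- canister: squat round sample canister fixed to the desk: white base 156 mm across, grey collar (ring) on it 100 mm inner and 160 mm outer diameter, flat rim on top 64 mm above the desk; inside it, after a 5 mm gap, a white core 90 mm across, 58 mm high, under the lid. Origin at the centre of its underside, on the desk, z up. Its yaw says nothing about where the groove is
- rim_centre (a point): point on the canister's axis at rim height, 64 mm above the desk; the rim's middle line is a level circle of radius 65 mm about it. The collar is fixed, but in each run turned to any angle of the full circle. Its one groove runs through the rim from inside to outside: 50 mm wide at the middle line (39 mm inside, 60 mm outside)
- release (a joint): travel of the grey pad that fills nearly the whole groove, its top 10 mm below the rim when up: 0 = up, as at the start, 0.008 m = fully pressed. It slides straight down against a steady 4 N or so, has no return spring, stays where it is left, and drives the lid
- lid (a joint): rise of the blue lid (76 mm disc in the middle of the canister, its top 67 mm and its small white knob's top 79 mm above the desk when shut): 0 = shut, 0.012 m = popped up; it rises 1.5 times as far as the pad goes down
- petri: bystander: open glass dish, 60 mm across, 14 mm high, origin at the centre of its underside
- dropper: bystander: brown dropper bottle with black top, 33 mm across, 88 mm high, origin at the centre of its underside
- stopper: bystander: white stopper lying on its side, 24 x 49 x 24 mm, origin at the centre of its underside
There are look-alikes about, which are no part of the job. Several things have the shape of the canister; the one meant has the colours described above.

How it is judged:
At the end, for the whole second after the job is handed in: the release pad is down by more than 7 of its 8 mm, the lid has risen more than 10.5 mm, and dish, dropper bottle and stopper are within 15 mm of where they stood (value of joint release above 0.007 m and value of joint lid above 0.0105 m and distance of each of petri, dropper, stopper from where it was at the start of the episode below 0.015 m); the robot touches nothing.
It fails at once if the robot touches the lid (more than 1 N) (contact force between any of the arm, the fingers and lid above 1 N).
It fails at once if a bystander is moved by more than 15 mm (distance of any of petri, dropper, stopper from where it was at the start of the episode above 0.015 m).
It also fails if it takes over 64 s, if anything falls off the work surface, if the arm or the gripper's body presses on something with over 40 N, if the wrist force passes 120 N, or if a joint passes its speed limit or range.

## Working session

There is one attempt and no reset: what is moved stays moved. The work goes in short steps, Python scripts to look and compute and a tool call to move; the robot and the scene stay as the last step left them, time stands still between calls to the robot, and variables do not carry over. Pictures are saved under pics/ and viewed, and the job is handed in when it is done.

Besides the shell and the picture viewer there is one more tool, called after "Request:" as name(argument=value, ...) on one line, values as JSON. jog_arm: Moves the arm, as the interface text tells. Its arguments: {"type":"object","properties":{"steps":{"type":"array"},"newtons":{"type":"number"}},"required":["steps"]}

```bash
mkdir -p pics; cat > h.py <<'E'
import numpy as np, cv2
from bench import status, optics, job_done
def save(n,im): cv2.imwrite('pics/'+n+'.png',im[:,:,::-1])
def T(name,obs=None):
    p=optics.camera_params(name)
    if 'T' in p: return p,np.array(p['T'])
    o=obs or status.get_obs(); M=np.eye(4); M[:3,:3]=cv2.Rodrigues(np.array(o['tool_rot'],float))[0]; M[:3,3]=o['ee_pos']
    return p,M@np.array(p['mount'])
def ray(p,M,uv,z):
    uv=np.atleast_2d(uv).astype(float); d=np.c_[(uv[:,0]-p['cx'])/p['fx'],(uv[:,1]-p['cy'])/p['fy'],np.ones(len(uv))]@M[:3,:3].T
    o=M[:3,3]; return o+d*((z-o[2])/d[:,2])[:,None]
def proj(p,M,P):
    P=np.atleast_2d(P); c=(P-M[:3,3])@M[:3,:3]
    return np.c_[c[:,0]/c[:,2]*p['fx']+p['cx'],c[:,1]/c[:,2]*p['fy']+p['cy']]
E
python3 - <<'E'
from h import *
print(status.get_obs())
for n in ['top','side','wrist']: save(n+'0',optics.grab_frame(n)); print(n,optics.camera_params(n))
E
```

```text
{'time': 0.0, 'joint_pos': array([-1.33633947e+00,  3.53658329e-01,  1.63415381e+00,  4.22337480e-06,
        1.15519532e+00, -2.39477589e-03]), 'joint_vel': array([-2.97766734e-05, -1.42164730e-03, -9.88088706e-04, -1.01310219e-03,
       -1.89965610e-04, -6.06022772e-05]), 'tau': array([-1.77004971e-03, -6.05254698e+01, -3.42070842e+01, -1.23486579e-04,
        9.04038985e-03,  2.19138542e-05]), 'ee_pos': array([ 0.14659975, -0.60731501,  0.40394673]), 'tool_rot': array([-3.11819290e+00, -3.71007898e-01,  2.51146686e-04]), 'contact_force': array([0.21728117, 0.72768409, 0.62987662]), 'torque': array([6.15306516e-06, 4.64690493e-02, 1.99731872e-03]), 'gripper_width': 0.999222294977578}
top {'fx': 624.9855197549718, 'fy': 624.9855197549718, 'cx': 318.76297664913386, 'cy': 230.4776425526424, 'T': array([[-0.03020822, -0.99682764,  0.07363508,  0.50301164],
       [-0.99907814,  0.03236014,  0.02820816, -0.4047194 ],
       [-0.03050152, -0.07271508, -0.99688624,  0.99020506],
       [ 0.        ,  0.        ,  0.        ,  1.        ]])}
side {'fx': 560.5108293952024, 'fy': 560.5108293952024, 'cx': 315.199868463949, 'cy': 240.4948435855758, 'T': array([[ 0.95406385, -0.20203683,  0.2212313 ,  0.40317929],
       [-0.29861802, -0.58141695,  0.75682336, -1.02684462],
       [-0.02427857, -0.78812147, -0.61504074,  0.57013647],
       [ 0.        ,  0.        ,  0.        ,  1.        ]])}
wrist {'fx': 339.9889093646708, 'fy': 339.9889093646708, 'cx': 321.45551843768624, 'cy': 240.9678387757614, 'mount': array([[ 1.18368720e-03, -9.56128530e-01, -2.92945101e-01,
         7.51505272e-02],
       [ 9.99999286e-01,  1.18030615e-03,  1.88301411e-04,
         4.19819207e-04],
       [ 1.65724553e-04, -2.92945115e-01,  9.56129245e-01,
         3.04936380e-02],
       [ 0.00000000e+00,  0.00000000e+00,  0.00000000e+00,
         1.00000000e+00]])}
```

View pics/top0.png

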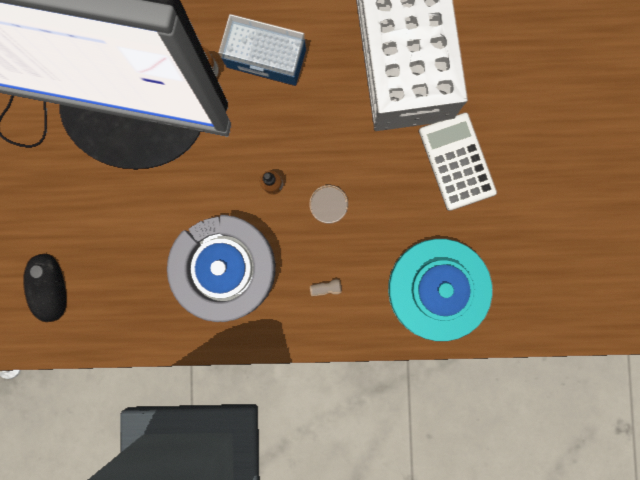

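View pics/side0.png

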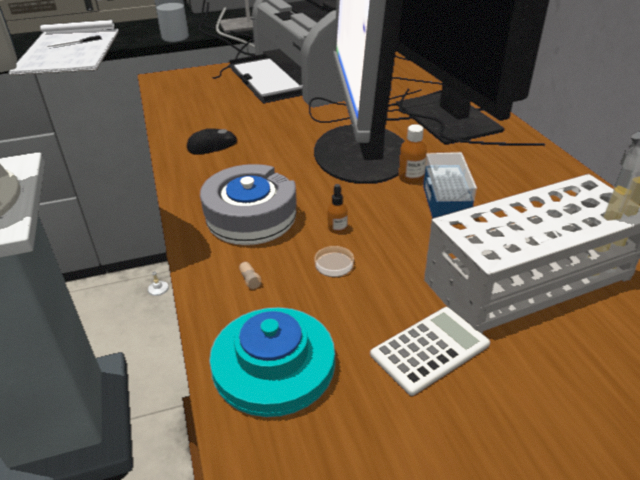

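View pics/wrist0.png

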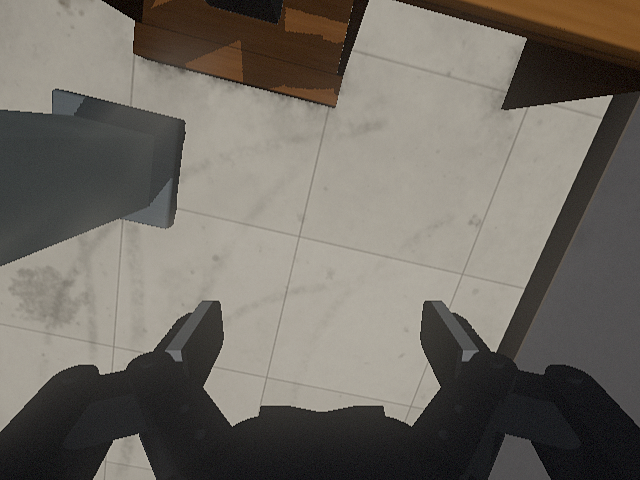

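The top view shows two canister shapes. The grey-collared one with white core and blue lid is at (220,268); the teal one at (441,290) is a look-alike. Grey, white and blue fit the description. The groove appears to be at about (205,231), with the dropper at (270,181), the dish at (328,204) and the stopper at (325,288). Next I confirm this in a crop and measure.

```bash
python3 - <<'E'
from h import *
im=cv2.imread('pics/top0.png')[:,:,::-1]
p,M=T('top')
hsv=cv2.cvtColor(np.ascontiguousarray(im),cv2.COLOR_RGB2HSV)
m=((hsv[...,1]<60)&(hsv[...,2]>60)).astype(np.uint8); m[:,:160]=0;m[:,285:]=0;m[:205]=0;m[330:]=0
cs,_=cv2.findContours(m,cv2.RETR_EXTERNAL,cv2.CHAIN_APPROX_NONE)
c=max(cs,key=cv2.contourArea)[:,0]
W=ray(p,M,c,0.064)
from scipy.optimize import least_squares
r=least_squares(lambda q:np.hypot(W[:,0]-q[0],W[:,1]-q[1])-q[2],[W[:,0].mean(),W[:,1].mean(),.08],loss='soft_l1',f_scale=.001).x
print('rim',r)
# lid blue top z .067
b=((hsv[...,0]>100)&(hsv[...,0]<125)&(hsv[...,1]>120)).astype(np.uint8); b[:,:180]=0;b[:,260:]=0;b[:235]=0;b[300:]=0
c2=max(cv2.findContours(b,cv2.RETR_EXTERNAL,cv2.CHAIN_APPROX_NONE)[0],key=cv2.contourArea)[:,0]
W2=ray(p,M,c2,.067); e=cv2.minEnclosingCircle((W2[:,:2]*1000).astype(np.float32)); print('lid',e)
for n,uv,z in [('groove',(205,231),.054),('dropper',(269,180),.08),('petri',(328,204),.01),('stopper',(325,288),.012)]:
    w=ray(p,M,uv,z)[0]; print(n,w,np.degrees(np.arctan2(w[1]-r[1],w[0]-r[0])),np.hypot(*(w[:2]-r[:2])))
s=cv2.resize(im[205:330,155:285],None,fx=5,fy=5,interpolation=cv2.INTER_CUBIC); save('crop1',s[:600])
i2=cv2.imread('pics/side0.png')[:,:,::-1]
save('crop2',cv2.resize(i2[150:260,190:360],None,fx=4.5,fy=4.5,interpolation=cv2.INTER_CUBIC))
E
```

```text
rim [ 0.52038333 -0.23036845  0.07881768]
lid ((520.8797607421875, -229.95181274414062), 36.75884246826172)
groove [ 0.57695332 -0.20632264  0.054     ] 23.02855496603207 0.06146840105230404
dropper [ 0.64714982 -0.30791193  0.08      ] -31.454263495570622 0.1486025981857689
petri [ 0.61679989 -0.39281873  0.01      ] -59.310264969165026 0.1889080413572269
stopper [ 0.48507029 -0.38404583  0.012     ] -102.94116406341121 0.15768243008090574
```

View pics/crop1.png

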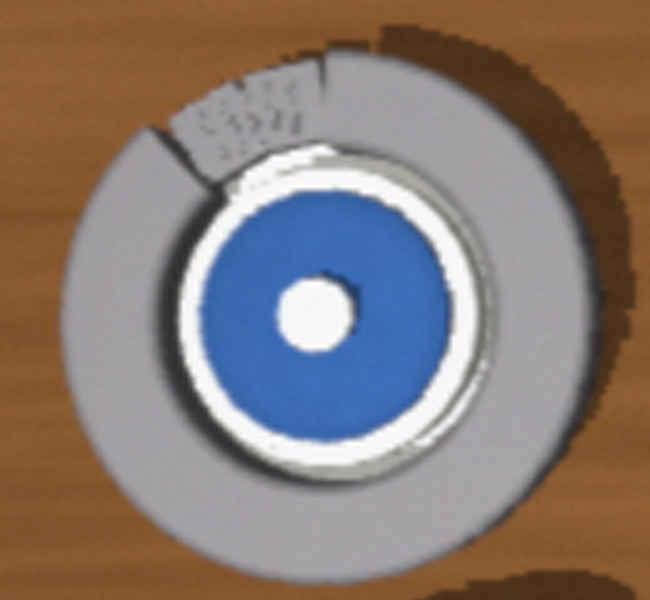

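View pics/crop2.png

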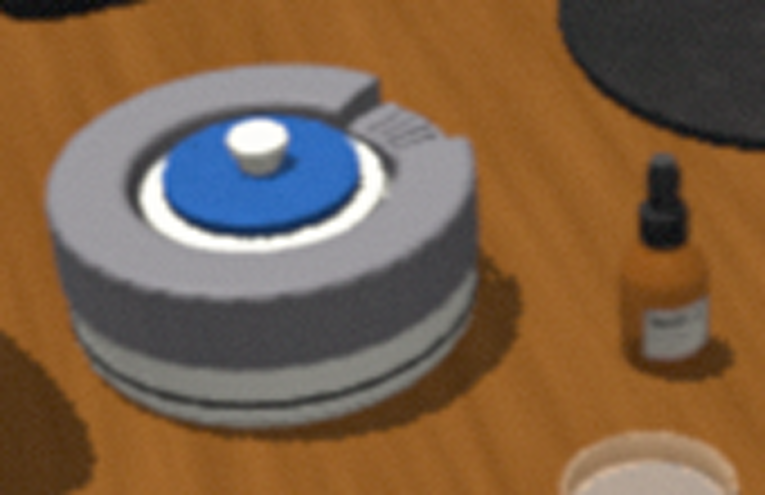

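```bash
python3 - <<'E'
from h import *
p,M=T('top'); c=np.array([.5208,-.2300])
def a(u,v,z=.064):
    w=ray(p,M,(u,v),z)[0]; d=w[:2]-c; return w.round(4),np.degrees(np.arctan2(d[1],d[0])).round(1),np.hypot(*d).round(4)
for n,q in [('Lout',(150,126)),('Lin',(216,190)),('Rout',(323,60)),('Rin',(326,95))]:
    print(n,a(155+q[0]/5,205+q[1]/5))
o=status.get_obs(); print(cv2.Rodrigues(np.array(o['tool_rot']))[0].round(3))
ps,Ms=T('side')
for z in (.05,.1,.15,.2,.25):
    w=ray(p,M,(228,130),z)[0]; print(z,w.round(3),proj(ps,Ms,w).round(0))
for z in (.2,.3,.4,.5):
    w=ray(p,M,(170,2),z)[0]; print(z,w.round(3),proj(ps,Ms,w).round(0))
E
```

```text
Lout (array([ 0.5783, -0.1784,  0.064 ]), np.float64(41.9), np.float64(0.0773))
Lin (array([ 0.5585, -0.1979,  0.064 ]), np.float64(40.4), np.float64(0.0495))
Rout (array([ 0.5965, -0.2308,  0.064 ]), np.float64(-0.6), np.float64(0.0757))
Rin (array([ 0.5859, -0.2315,  0.064 ]), np.float64(-1.3), np.float64(0.0651))
[[ 0.972  0.235 -0.   ]
 [ 0.235 -0.972  0.001]
 [-0.    -0.001 -1.   ]]
0.05 [ 0.731 -0.244  0.05 ] [[367. 177.]]
0.1 [ 0.719 -0.252  0.1  ] [[364. 155.]]
0.15 [ 0.707 -0.261  0.15 ] [[359. 132.]]
0.2 [ 0.695 -0.269  0.2  ] [[355. 106.]]
0.25 [ 0.683 -0.278  0.25 ] [[350.  78.]]
0.2 [ 0.868 -0.196  0.2  ] [[435.  74.]]
0.3 [ 0.822 -0.223  0.3  ] [[422.  21.]]
0.4 [ 0.776 -0.249  0.4  ] [[407. -44.]]
0.5 [ 0.73  -0.275  0.5  ] [[ 388. -126.]]
```

Both views agree. The grey canister is centred at about (0.521, -0.230). Its groove spans roughly -1° to 42° round the axis, so the middle is at about 20.5°, in the collar's upper left part in the top image. I will bring the shut fingertips above it at height.

Request:
jog_arm(steps=[[4.0, 3.7, 0, 0, 0, 0, 0], [4.0, 3.7, 0, 0, 0, 0, 0], [4.0, 3.7, 0, 0, 0, 1, 0], [4.0, 3.7, 0, 0, 0, 1, 0], [4.0, 3.7, 0, 0, 0, 1, 0], [4.0, 3.7, 0, 0, 0, 1, 0], [4.0, 3.7, 0, 0, 0, 1, 0], [4.0, 3.7, 0, 0, 0, 1, 0], [4.0, 3.7, 0, 0, 0, 1, 0], [0, 0, 0, 0, 0, 0, 0]], newtons=40)

```text
time: 1.15
ee_pos: [0.4796, -0.2947, 0.4027]
tool_rot: [-3.09, -0.56, -0.0]
contact_force: [0.4, -0.4, 0.4]
gripper_width: -0.001
```

Request:
jog_arm(steps=[[3.5, 3.0, 0, 0, 0, 0, 0], [3.5, 3.0, 0, 0, 0, 0, 0], [3.4, 2.8, 0, 0, 0, 0, 0], [0, 0, -3, 0, 0, 0, 0], [0, 0, -3, 0, 0, 0, 0], [0, 0, -3, 0, 0, 0, 0], [0, 0, 0, 0, 0, 0, 0], [0, 0, 0, 0, 0, 0, 0]])

```text
time: 1.95
ee_pos: [0.5862, -0.2042, 0.3102]
tool_rot: [3.09, 0.563, -0.001]
contact_force: [0.3, -0.8, 0.5]
gripper_width: -0.001
```

```bash
python3 - <<'E'
from h import *
o=status.get_obs(); print(o['ee_pos'],o['contact_force'])
for n in ['side','top','wrist']: save(n+'1',optics.grab_frame(n))
o=status.get_obs();R=cv2.Rodrigues(np.array(o['tool_rot']))[0]; tip=o['ee_pos']+R@[0,0,.173]
c=np.array([.5208,-.23]); d=tip[:2]-c; print(tip,np.hypot(*d),np.degrees(np.arctan2(d[1],d[0])),R[:,0])
E
```

```text
[ 0.5862344  -0.20417453  0.31015878] [ 0.29808445 -0.80267026  0.47563915]
[ 0.58672545 -0.20443509  0.13821106] 0.07070876751704741 21.195552658297252 [0.93584123 0.35242052 0.00098155]
```

View pics/wrist1.png

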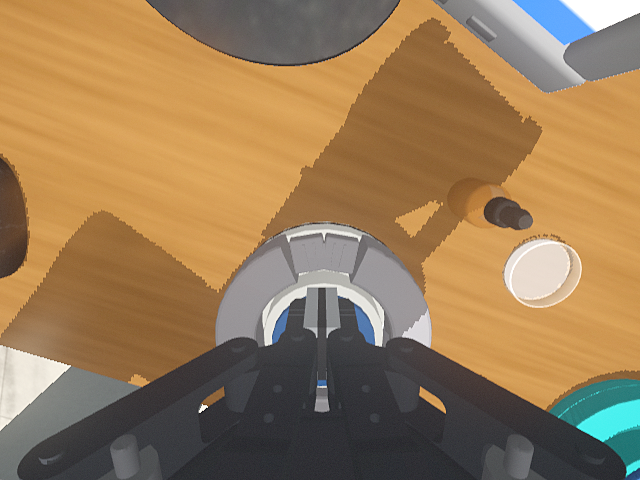

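View pics/side1.png

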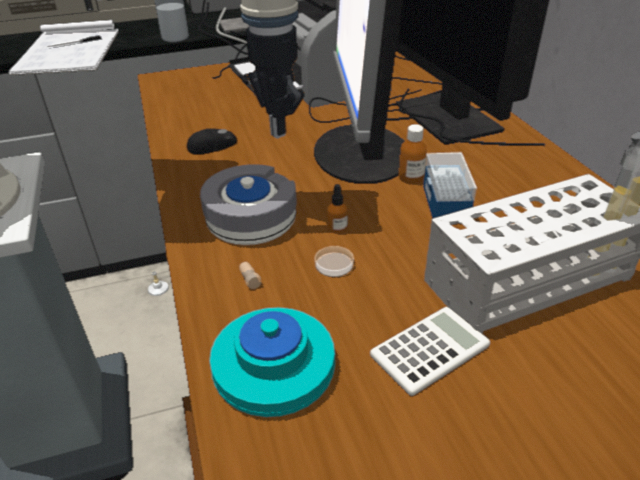

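```bash
python3 - <<'E'
from h import *
p,M=T('wrist'); c=np.array([.5208,-.23])
for n,q in [('L',(277,239)),('Lin',(295,277)),('R',(367,240)),('Rin',(353,277))]:
    w=ray(p,M,q,.064)[0]; d=w[:2]-c; print(n,w.round(4),np.degrees(np.arctan2(d[1],d[0])).round(1),np.hypot(*d).round(4))
i=cv2.imread('pics/side1.png')[:,:,::-1]; save('c3',cv2.resize(i[20:150,210:340],None,fx=4.5,fy=4.5,interpolation=cv2.INTER_CUBIC))
i=cv2.imread('pics/wrist1.png')[:,:,::-1]; save('c4',cv2.resize(i[215:355,210:440],None,fx=3.4,fy=3.4,interpolation=cv2.INTER_CUBIC))
E
```

```text
L [ 0.586  -0.1738  0.064 ] 40.8 0.0861
Lin [ 0.5645 -0.1941  0.064 ] 39.5 0.0565
R [ 0.6065 -0.2301  0.064 ] -0.1 0.0857
Rin [ 0.5785 -0.2315  0.064 ] -1.4 0.0578
```

View pics/c3.png

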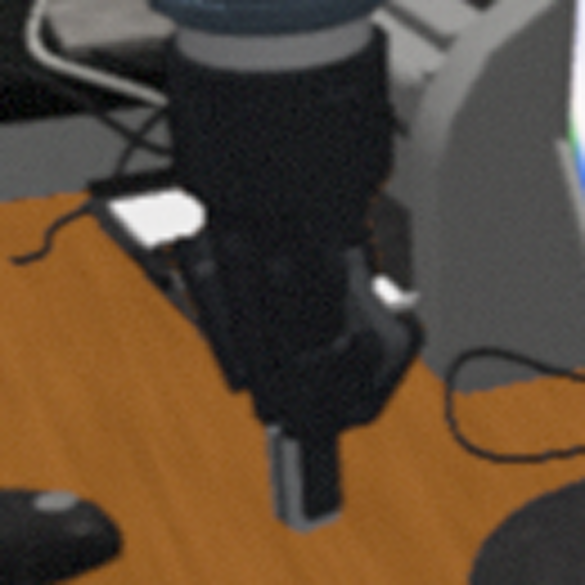

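View pics/c4.png

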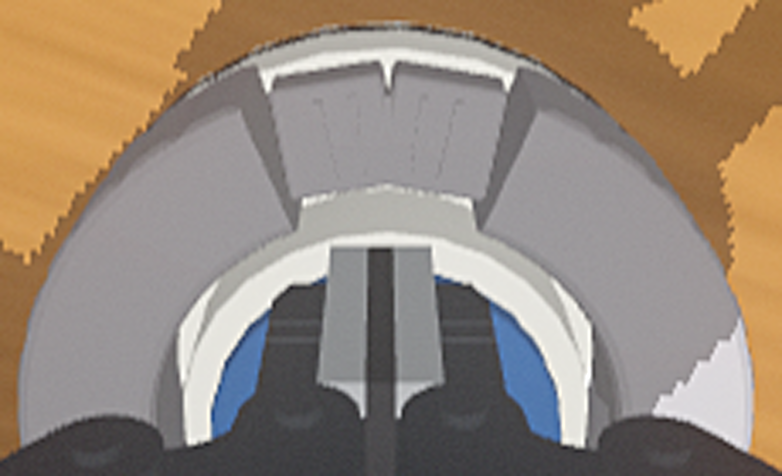

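The crop shows the groove straight below the tip column (x≈322), clear walls either side, and the pad inside. The tip is roughly 2 mm too far out. I will shift it in and go down in stages.

Request:
jog_arm(steps=[[-0.2, -0.15, 0, 0, 0, 0, 0], [0, 0, -2, 0, 0, 0, 0], [0, 0, -2, 0, 0, 0, 0], [0, 0, -1.0, 0, 0, 0, 0], [0, 0, 0, 0, 0, 0, 0], [0, 0, 0, 0, 0, 0, 0]])

```text
time: 2.7
ee_pos: [0.586, -0.2078, 0.2676]
tool_rot: [3.083, 0.56, 0.018]
contact_force: [-0.6, 0.4, -0.2]
gripper_width: -0.004
```

```bash
python3 - <<'E'
from h import *
o=status.get_obs();R=cv2.Rodrigues(np.array(o['tool_rot']))[0]; tip=o['ee_pos']+R@[0,0,.173]
c=np.array([.5208,-.23]); d=tip[:2]-c; print(tip,np.hypot(*d),np.degrees(np.arctan2(d[1],d[0])),R[:,0],o['contact_force'])
for n in ['side','top','wrist']: save(n+'2',optics.grab_frame(n))
a=cv2.imread('pics/side2.png')[100:260,180:340];b=cv2.imread('pics/wrist2.png')[200:480,160:480]
cv2.imwrite('pics/m2.png',np.hstack([cv2.resize(a,(390,390)),cv2.resize(b,(400,390))]))
E
```

```text
[ 0.58818231 -0.20880297  0.09463682] 0.07063774196511266 17.462460191063123 [0.93615282 0.35145317 0.00992754] [-0.62632767  0.42031533 -0.22404073]
```

View pics/m2.png

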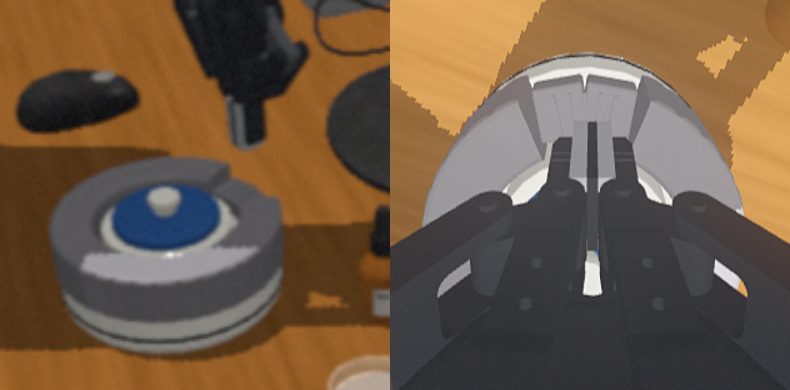

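Request:
jog_arm(steps=[[-0.15, 0.15, 0, 0.35, 0.7, 0, 0], [0, 0, -1, 0, 0, 0, 0], [0, 0, -1, 0, 0, 0, 0], [0, 0, -0.7, 0, 0, 0, 0], [0, 0, 0, 0, 0, 0, 0], [0, 0, 0, 0, 0, 0, 0]])

```text
time: 3.45
ee_pos: [0.5845, -0.206, 0.2389]
tool_rot: [-3.09, -0.561, -0.001]
contact_force: [0.3, 0.3, 0.2]
gripper_width: 0.001
```

```bash
cat > s.py <<'E'
from h import *
import sys
o=status.get_obs();R=cv2.Rodrigues(np.array(o['tool_rot']))[0]; tip=o['ee_pos']+R@[0,0,.173]
c=np.array([.5208,-.23]); d=tip[:2]-c; print(tip.round(4),np.hypot(*d),np.degrees(np.arctan2(d[1],d[0])),R[:,2].round(4),o['contact_force'],o['time'])
k=sys.argv[1]
for n in ['side','wrist']: save(n+k,optics.grab_frame(n))
a=cv2.imread(f'pics/side{k}.png')[100:260,180:340];b=cv2.imread(f'pics/wrist{k}.png')[200:480,160:480]
cv2.imwrite(f'pics/m{k}.png',np.hstack([cv2.resize(a,(390,390)),cv2.resize(b,(400,390))]))
E
python3 s.py 3
```

```text
[ 0.5846 -0.2059  0.0659] 0.06818117774934923 20.69503128707289 [ 5.e-04  7.e-04 -1.e+00] [0.30289738 0.33008205 0.21959275] 3.45
```

View pics/m3.png

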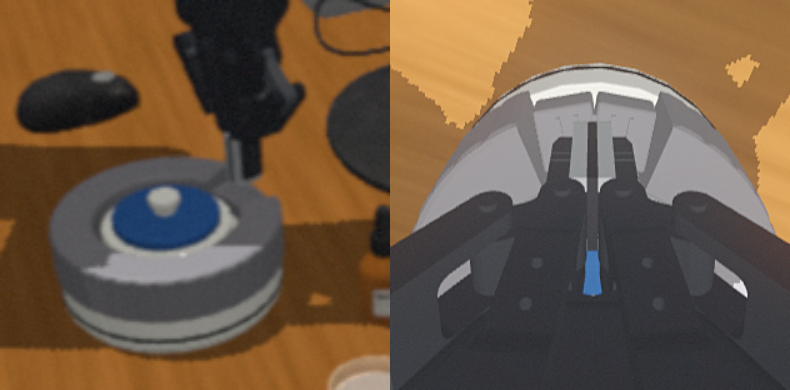

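Tip is centred between the groove walls at rim height. I will press down slowly and watch the force.

Request:
jog_arm(steps=[[0, 0, -0.4, 0, 0, 0, 0], [0, 0, -0.4, 0, 0, 0, 0], [0, 0, -0.3, 0, 0, 0, 0], [0, 0, 0, 0, 0, 0, 0]])

```text
time: 3.95
ee_pos: [0.5848, -0.2062, 0.228]
tool_rot: [3.091, 0.561, 0.003]
contact_force: [0.5, -0.5, -0.1]
gripper_width: -0.001
```

Request:
jog_arm(steps=[[0, 0, -0.3, 0, 0, 0, 0], [0, 0, -0.2, 0, 0, 0, 0], [0, 0, 0, 0, 0, 0, 0]])

```text
time: 4.25
ee_pos: [0.585, -0.2062, 0.2233]
tool_rot: [3.091, 0.561, 0.004]
contact_force: [-0.2, 0.2, 0.8]
gripper_width: -0.002
```

```bash
python3 s.py 4
```

```text
[ 0.5854 -0.2062  0.0503] 0.06884753418052399 20.196689139384798 [ 2.6e-03 -1.0e-04 -1.0e+00] [-0.21264605  0.19367565  0.81965394] 4.25
```

View pics/m4.png

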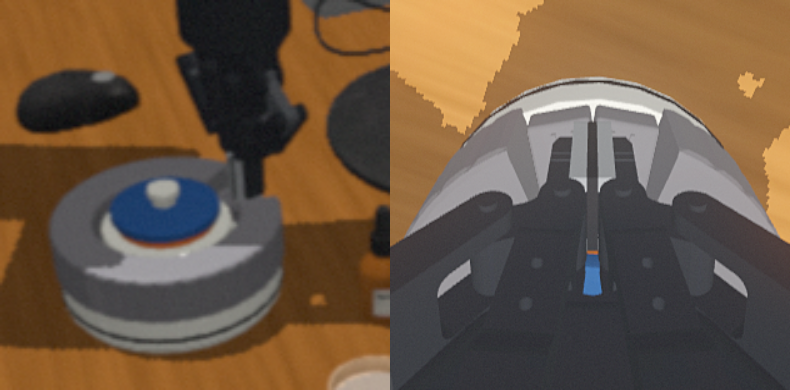

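The lid is already rising: an orange band shows under it. I continue to the stop.

Request:
jog_arm(steps=[[0, 0, -0.2, 0, 0, 0, 0], [0, 0, -0.2, 0, 0, 0, 0], [0, 0, 0, 0, 0, 0, 0]])

```text
time: 4.65
ee_pos: [0.585, -0.2063, 0.2195]
tool_rot: [3.09, 0.561, 0.004]
contact_force: [-0.8, -0.1, 2.0]
gripper_width: 0.001
```

Request:
jog_arm(steps=[[0, 0, -0.2, 0, 0, 0, 0], [0, 0, 0, 0, 0, 0, 0]])

```text
time: 4.85
ee_pos: [0.5851, -0.2063, 0.2194]
tool_rot: [3.09, 0.561, 0.004]
contact_force: [-1.6, 0.8, 4.1]
gripper_width: -0.002
```

Request:
jog_arm(steps=[[0, 0, -0.3, 0, 0, 0, 0], [0, 0, -0.3, 0, 0, 0, 0], [0, 0, -0.3, 0, 0, 0, 0]])

```text
time: 5.15
ee_pos: [0.5854, -0.2064, 0.2183]
tool_rot: [3.09, 0.561, 0.005]
contact_force: [-13.1, 5.2, 37.8]
gripper_width: -0.0
```

```bash
python3 s.py 5
```

```text
[ 0.5859 -0.2065  0.0453] 0.06921793693193774 19.861502672334307 [ 3.e-03 -4.e-04 -1.e+00] [-13.09005536   5.23547407  37.81400316] 5.15
```

View pics/m5.png

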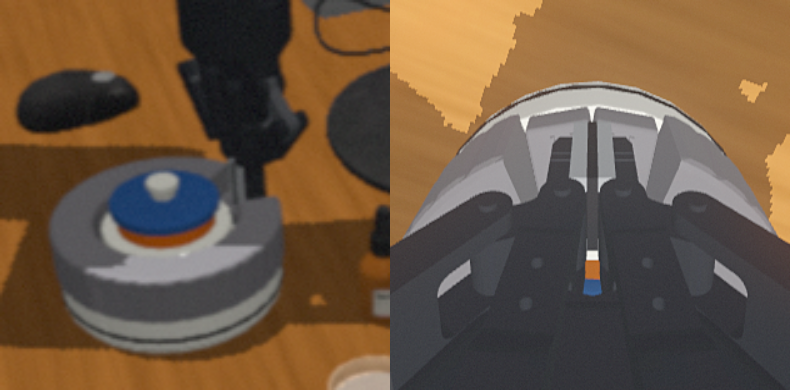

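The pad hit a hard stop: force rose to 38 N with the tip at z≈0.045, and the lid is clearly up. I withdraw straight up.

Request:
jog_arm(steps=[[0, 0, 0.5, 0, 0, 0, 0], [0, 0, 1, 0, 0, 0, 0], [0, 0, 1, 0, 0, 0, 0], [0, 0, 2, 0, 0, 0, 0], [0, 0, 3, 0, 0, 0, 0], [0, 0, 3, 0, 0, 0, 0], [0, 0, 3, 0, 0, 0, 0], [-4, -2, 1, 0, 0, 0, 0], [-4, -4, 0, 0, 0, 0, 0], [-4, -4, 0, 0, 0, 0, 0], [-4, -4, 0, 0, 0, 0, 0], [-4, -4, 0, 0, 0, 0, 0], [-4, -4, 0, 0, 0, 0, 0], [-4, -4, 0, 0, 0, 0, 0], [0, 0, 0, 0, 0, 0, 0], [0, 0, 0, 0, 0, 0, 0]])

```text
time: 6.85
ee_pos: [0.3256, -0.4429, 0.3743]
tool_rot: [3.083, 0.564, 0.014]
contact_force: [0.3, 0.1, 0.0]
gripper_width: 0.005
```

```bash
python3 - <<'E'
from h import *
o=status.get_obs(); print(o['ee_pos'],o['contact_force'],o['time'])
t=optics.grab_frame('top'); s=optics.grab_frame('side'); save('top6',t); save('side6',s)
def blue(im,z,p,M,box):
    h=cv2.cvtColor(np.ascontiguousarray(im),cv2.COLOR_RGB2HSV); b=((h[...,0]>100)&(h[...,0]<125)&(h[...,1]>120)).astype(np.uint8)
    x0,x1,y0,y1=box; m=np.zeros_like(b); m[y0:y1,x0:x1]=b[y0:y1,x0:x1]
    c=max(cv2.findContours(m,0,1)[0],key=cv2.contourArea); return cv2.fitEllipse(c)
for n,a,b,box in [('top',cv2.imread('pics/top0.png')[:,:,::-1],t,(180,260,235,300)),('side',cv2.imread('pics/side0.png')[:,:,::-1],s,(215,280,165,215))]:
    print(n,blue(a,0,0,0,box),blue(b,0,0,0,box))
p,M=T('side')
print(proj(p,M,[[.5208,-.23,.067],[.5208,-.23,.079]]))
d=cv2.absdiff(t,cv2.imread('pics/top0.png')[:,:,::-1])
for n,(x,y) in dict(dropper=(269,181),petri=(328,204),stopper=(325,288)).items(): print(n,d[y-22:y+22,x-22:x+22].mean())
cv2.imwrite('pics/m6.png',np.hstack([cv2.resize(s[140:300,180:360],(430,382)),cv2.resize(t[160:330,160:345],(370,340)) if 0 else cv2.resize(t[160:330,160:345],(370,382))])[:,:,::-1])
E
```

```text
[ 0.3256152  -0.44288888  0.37425931] [0.2722025  0.13247944 0.0195591 ] 6.85
top ((219.6509552001953, 267.7040100097656), (47.99826431274414, 48.64440155029297), 37.30247497558594) ((218.1324920654297, 267.49298095703125), (48.685157775878906, 49.515132904052734), 30.66669273376465)
side ((247.6092529296875, 188.62759399414062), (25.033283233642578, 42.656982421875), 84.53962707519531) ((246.95333862304688, 183.01927185058594), (24.177412033081055, 44.81557083129883), 84.454833984375)
[[247.40460376 186.42896853]
 [246.69187736 180.30753483]]
dropper 1.1683884297520661
petri 1.0261707988980717
stopper 3.2952823691460056
```

View pics/m6.png

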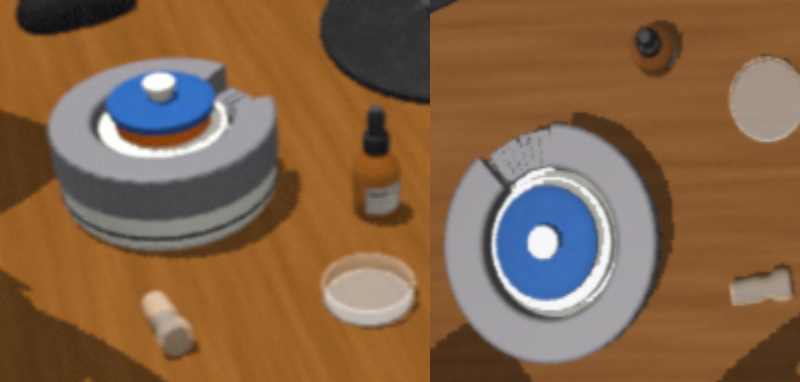

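```bash
python3 - <<'E'
from h import *
a=cv2.imread('pics/side0.png');b=cv2.imread('pics/side6.png'); p,M=T('side')
U=8
A=cv2.resize(a[165:215,215:285],None,fx=U,fy=U,interpolation=cv2.INTER_CUBIC);B=cv2.resize(b[150:215,205:295],None,fx=U,fy=U,interpolation=cv2.INTER_CUBIC)
for x0,x1,y0,y1 in [(236,260,174,192),(238,258,175,188)]:
    t=A[(y0-165)*U:(y1-165)*U,(x0-215)*U:(x1-215)*U]; r=cv2.matchTemplate(B,t,cv2.TM_CCOEFF_NORMED); _,v,_,l=cv2.minMaxLoc(r)
    print(v,l[0]/U+205-x0,l[1]/U+150-y0)
for h in (.0105,.012): print(h,np.diff(proj(p,M,[[.5208,-.23,.077],[.5208,-.23,.077+h]]),axis=0))
E
```

```text
0.9116700291633606 -0.75 -6.125
0.9439826607704163 -0.75 -6.125
0.0105 [[-0.63129363 -5.42202745]]
0.012 [[-0.722198   -6.20278299]]
```

The knob rose 6.1 px, where 12 mm of lift should give 6.2 px, so the lid is fully up. I hand in.

```bash
python3 -c "
from bench import job_done; print(job_done())"
```

```text
the job is handed in; nothing more can be done
None
```

The canister is open: I found the groove at about 20° round the grey collar and pressed the pad down to its stop with the shut fingertips. Then I withdrew and handed the job in at about 7 s.

- **Pad:** it met a hard stop at about 38 N, with the fingertips at z≈0.045 m, which is about its full 8 mm travel.
- **Lid:** after I withdrew, its knob had moved 6.1 px up in the side view. Full 12 mm lift should give 6.2 px, so the lid is fully up and stayed there. A coarser check, fitting an ellipse to the lid's blue area, gave about 11 mm, but the lid's blue side face disturbs that one.
- **Bystanders:** dropper, dish and stopper look unmoved in the before and after top views.
- **Robot:** it is clear of everything, with contact force near zero. I kept the fingers well away from the lid and saw no sign of contact.
- **Disagreement:** the wrist and top cameras differed by about 3 mm on the groove's distance from the canister's axis. I aimed between the two, which was well inside the groove.

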